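Charge the ball-mill jar

ROBOT

A 6-joint arm with a two-finger parallel gripper is mounted at the origin on the work surface. World frame = base frame: x ahead of the robot, y to its left, z up, the work surface at z = 0. Lengths are in m, angles in rad, forces in N, time in s.
With the tool pointing down it reaches from about 0.25 to 0.775 m from the base axis. Payload 4 kg.
Tool frame: the origin (TCP) lies where the fingers leave the gripper's body, on its centre line; the fingertips stand 97 mm ahead of it and the grasp point (between the pads) lies 78 mm ahead of it; z points along the fingers, y is the line along which they close (so a half turn about z gives the same grasp; the last joint's range is limited). The gripper opens to 94 mm and grips with 3 to 60 N. Pads are 16 mm wide; open, the fingers measure 119 mm over their backs; the gripper's body (75 mm by 177 mm) begins 78 mm behind the grasp point.
Start: joints at [1.059, 0.087, 1.371, -0, 1.684, -0.103], TCP at [0.219, 0.505, 0.303] pointing down, gripper open.
Joint ranges: [-3.1, 3.1], [-0.76, 2.03], [0.27, 2.55], [-1.08, 4.22], [0.17, 2.65], [-2.57, 2.57]. Speed limits (rad/s): [2.79, 2.79, 3.14, 3.14, 3.14, 3.14].

INTERFACE

Orientations are given as a unit quaternion [w, x, y, z].
In Python, from station import bot gives the robot as it stands. The module is installed in compiled form; this text tells all that it offers.
- The arm moves only by the shell command python3 -m creep 'ROWS' [OPENING]. ROWS is text: rows parted by semicolons, each of 4 numbers parted by spaces: the shift along the tool's x, y, z in cm, then the turn about the tool's z in degrees. In form: tx ty tz twist; .... A call has 1 to 12 rows; each row is the pose to reach, as a shift and turn from the pose commanded when the call began, along the tool's axes at that moment; what a row does not reach only later rows make up. A row lasts 1/8 s, in which the tool goes at most 62.5 mm and 10.7 degrees, less where a joint would pass 70% of its speed; a pose out of reach is approached as far as the arm can. A call with a gripper value outside its range is refused whole. OPENING is the opening, from -1 (shut) to 1 (fully open), set as the call begins (- or left out, the last holds). The fingers move at their own pace and stop on an object; the grip force is fixed at half the most. Time passes only in rows, so rows that repeat a pose let the fingers close. It gives the time, the measured TCP pose, the force, the opening and the grip force at its end, in the units of the state.
- bot.sense(): the state, without advancing time (a new reading comes with each control period).
- bot.camera(name): name is "side" or "top"; returns a dict with "img" (480x640x3 uint8, red, green, blue), "fx", "fy", "cx", "cy" (pixels), "xyz" and "orientation" of the camera in the world. Camera axes: x right, y up, looking along -z (the intrinsics and any distortion apply to the point x, -y, -z); pixel columns grow to the right and rows downward; lengths in m; the calibration is good to about 2 mm. A picture is of the moment at which its call begins. There is no depth.
- bot.job_done(): hands the job in; it is judged then, once.
The state is a dict: "clock": time; "q": joint angles; "dq": joint speeds; "joint_torque": joint torques, N m; "eef_pos": TCP position; "ee_rot": TCP orientation; "wrist_force": force on the tool from outside, world axes, zero at the start; "ft_torque": the same for the moment, N m; "grip_width": finger opening in m; "gripper_force": force on a finger pad.
Only numpy, scipy, OpenCV 4.12 (cv2) and the standard library are available. Lean on these libraries where they do the work, as an engineer would, in place of code of your own. Each camera call takes 0.05 s, during which the arm holds its last target. There are 200 camera calls.

TASK

The mill jar under the dispenser's chute needs its three porcelain balls. Lift the lid off that jar, carry it without dropping it and lay it gently, knob up, in the middle of the round plaster bat; then pull the dispenser's sprung gate knob right out to its stop, hold it there until all three balls have rolled into the jar, and ease the knob fully home with your hand rather than letting it snap back. Leave the jar standing where it is and do not push anything else about.

Things in the scene. Friction and masses are not known exactly. Their poses are not given: they have to be found in the camera images.
- dispenser: Grey ball dispenser, fixed. Origin: centre of the underside of its base plate (290 mm along x, 140 along y, 12 thick); z up, local -x is its front. The jar stands on the plate near local x = -70 mm. A column stands at the rear (x 105 to 130, y +-50, 360 high) and carries the hopper; a 41 mm wide steel chute slopes down 20 degrees from it to the front.
- chute_lip (a point): Middle of the chute's open lower lip, underside, at (-28, 0, 144) mm in the dispenser's frame: it overhangs the rear part of the jar.
- hopper_front (a point): Middle of the lower front edge of the hopper, at (-43, 0, 282) mm in the dispenser's frame. The hopper (100 mm wide in y, 75 mm high) reaches from there back to the column and overhangs the gate knob closely from behind, so the tool must lean back towards the front to take the knob.
- gate (a joint): How far the sprung gate is drawn out, m: 0 fully home, 0.055 at its stop. It slides along an axis that leans to the dispenser's front, 30 degrees from vertical: direction (-0.5, 0, 0.866) in the dispenser's frame. The spring pulls back with about 6 N at home, 10 N at the stop. Balls pass only from about 0.042.
- gate_knob (a point): Centre of the gate's black cylindrical pull knob, 28 mm diameter, 34 mm long along the gate's axis; home: at (-58, 0, 239) mm in the dispenser's frame. z axis: the pull direction; x axis: to the dispenser's rear and up. Below the knob is a 10 mm stem, 18 mm of it clear above the gate's guide (56 mm wide in y).
- jar: White porcelain mill jar, loose, standing on the dispenser's base plate under the chute lip. 120 mm outer diameter, 85 mm high, wall 6 (mouth 108 mm), floor 8 mm thick. Origin: centre of its underside, z up.
- lid: White porcelain lid, loose on that jar, 0.35 kg: a disc 124 mm across, 8 thick, a 96 mm spigot 8 deep below it, a central cylindrical knob 26 mm across, 32 high above it. Origin: centre of the spigot's underside, z up; knob z = 16 to 48 mm. On the jar it sits 77 mm above the jar's origin. The chute lip is 39 mm above the disc's rear: lift a little (over 8 mm), then bring it out forwards.
- bat: Plain round white plaster bat, a disc of 190 mm diameter, 20 mm thick, fixed, lying on the table to the left or the right. Origin: centre of its underside.
- spare_jar: Another jar of the same shape with its lid, away from the chute, to be left alone: 124 mm diameter, 125 mm high with knob. Origin: centre of underside.
- glass_bowl: Glass bowl, 124 mm diameter, 65 mm high. Origin: centre of underside. Bystander.
- ware_board: Square plywood board, 140 x 140 x 14 mm, with three white ceramic handles drying on it (28 mm high in all), fixed. Origin: centre of underside. Bystander.
- test_tile0: Terracotta L-shaped test tile, 50 x 45 mm, 62 mm high. Origin: centre of underside. Bystander.
- test_tile1: Another such tile. Bystander.
- beaker: Small white cup, 64 mm diameter, 60 mm high. Origin: centre of underside. Bystander.
- glaze_jar: Glaze jar, 64 mm diameter, 85 mm high. Origin: centre of underside. Bystander.
- brush: Brush, 190 mm long, lying along its x axis. Bystander.
- ball0_center (a point): Centre of the first (lowest) of the three loose porcelain balls (30 mm diameter) waiting in the chute behind the gate.
- ball1_center (a point): Centre of the second of the three loose porcelain balls (30 mm diameter) waiting in the chute behind the gate.
- ball2_center (a point): Centre of the third of the three loose porcelain balls (30 mm diameter) waiting in the chute behind the gate.
There are look-alikes about, which are no part of the job. Leave any green look-alike of the bat alone. What is shaped like the lid but yellow is not meant.

How it is judged:
On the way, in this order (a step that is already met when the one before it is completed fails the run):
1. the lid lies on the bat, let go (horizontal distance between lid and bat below 0.03 m and z of lid in the frame of bat between 0.015 and 0.026 m and angle between lid's own z axis and vertical below 0.08 rad and linear speed of lid below 0.05 m/s and contact force between the fingers and lid below 0.1 N), for 0.2 s.
2. the gate is drawn out to its stop (at least 51 of its 55 mm) (value of joint gate above 0.051 m), for 0.2 s.
At the end, for the whole second after the job is handed in: The lid lies level (within 0.08 rad), knob up, at rest and released on the bat, its centre within 30 mm of the bat's centre; the gate is home (under 4 mm); all three balls are inside the jar; the jar stands upright within 20 mm of where it stood (all of step 1 and value of joint gate below 0.004 m and distance of jar from where it was at the start of the episode below 0.02 m and angle between jar's own z axis and vertical below 0.06 rad and horizontal distance between each of ball0_center, ball1_center, ball2_center and jar below 0.045 m and z of ball0_center in the frame of jar between 0.01 and 0.08 m and z of ball1_center in the frame of jar between 0.01 and 0.08 m and z of ball2_center in the frame of jar between 0.01 and 0.08 m); the robot touches nothing.
It fails at once if the lid is dropped (falls faster than 0.5 m/s out of the fingers) (linear speed of lid above 0.5 m/s and contact force between the fingers and lid below 0.05 N).
It fails at once if the gate snaps back (returns faster than 0.45 m/s) (velocity of joint gate below -0.45 m/s).
It fails at once if a bystander is pushed more than 40 mm (distance of any of spare_jar, glass_bowl, test_tile0, test_tile1, beaker, glaze_jar, brush from where it was at the start of the episode above 0.04 m).
It also fails if it takes over 51 s, if anything falls off the work surface, if the arm or the gripper's body presses on something with over 40 N, if the wrist force passes 120 N, or if a joint passes its speed limit or range.

## Working session

There is one attempt and no reset: what is moved stays moved. The work goes in short steps, Python scripts to look and compute and a shell command to move; the robot and the scene stay as the last step left them, time stands still between calls to the robot, and variables do not carry over. Pictures are saved under pics/ and viewed, at most 10 in all, crops included, and the job is handed in when it is done.

```bash
mkdir -p pics; python3 - <<'E'
from station import bot
import cv2
for n in("top","side"):
    c=bot.camera(n);cv2.imwrite(f"pics/{n}0.png",c["img"][:,:,::-1]);print({k:v for k,v in c.items() if k!="img"})
print(bot.sense())
E
```

```text
{'fx': 468.344244607291, 'fy': 468.344244607291, 'cx': 318.79655190611953, 'cy': 236.90826739284367, 'xyz': array([0.35884167, 0.00486899, 1.28384608]), 'orientation': array([ 0.70981574,  0.02663906, -0.03323409, -0.70309848])}
{'fx': 572.8060628311973, 'fy': 572.8060628311973, 'cx': 324.695054666183, 'cy': 231.22191069525016, 'xyz': array([0.2332089 , 1.23403653, 1.00673706]), 'orientation': array([-0.08472291, -0.03704717,  0.47244203,  0.87649761])}
{'clock': 0.1, 'q': array([ 1.05888940e+00,  8.78557043e-02,  1.37211190e+00, -6.93177218e-06,
        1.68359460e+00, -1.03098318e-01]), 'dq': array([ 0.00216973, -0.00137085, -0.00470968, -0.00051901, -0.00027675,
       -0.00077755]), 'joint_torque': array([ 2.98081912e-03, -3.41249263e+01, -3.03302872e+01,  7.20535289e-02,
        3.03647888e-02, -1.17921563e-04]), 'eef_pos': array([0.21848642, 0.50440352, 0.30163046]), 'ee_rot': array([-2.94789283e-04,  2.02984182e-01,  9.79181521e-01, -9.39626967e-04]), 'wrist_force': array([-0.27430936, -0.16773034, -0.6305709 ]), 'ft_torque': array([0.01178127, 0.00103626, 0.06090862]), 'gripper_force': 0.0, 'grip_width': 0.09408603437038135}
```

View pics/top0.png

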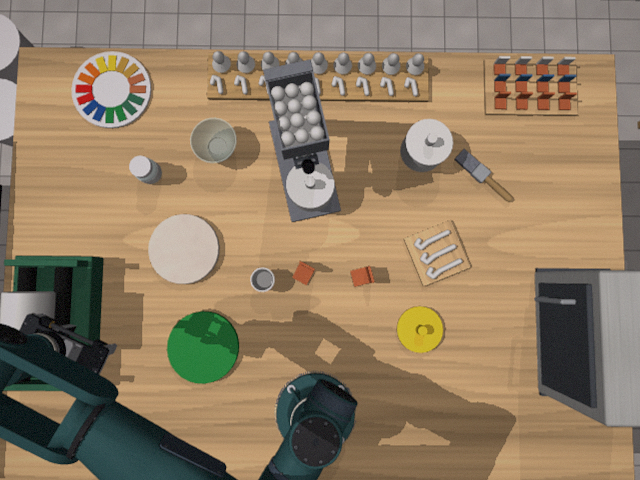

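View pics/side0.png

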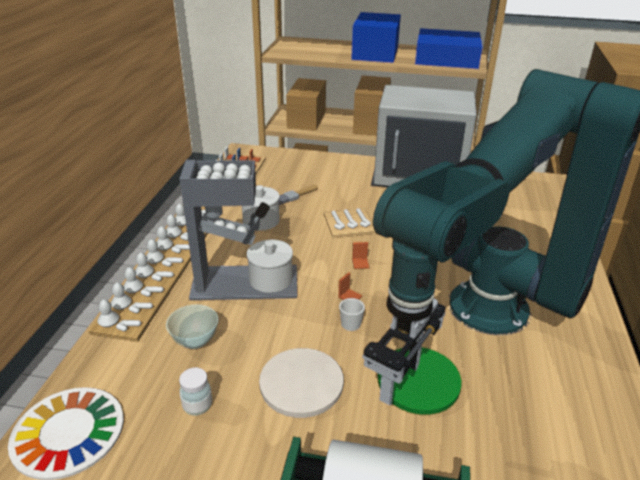

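The top view shows three lid-shaped things: the lid on the jar under the chute at (308,185), the spare jar's lid at (430,140), and a yellow one at (421,329). The one at (308,185) is meant, since it is white and under the chute. There are also three round flat things: a plain white disc at (184,249), a green one at (203,347) and a colour-wheel plate at (112,90). The plain white disc is the bat. I'll confirm with an enlarged crop and measure.

```bash
cat > h.py <<'E'
from station import bot
import cv2, numpy as np
from scipy.spatial.transform import Rotation as R
def rot(q): return R.from_quat([q[1],q[2],q[3],q[0]]).as_matrix()
def ray(c,u,v):
    d=rot(c["orientation"])@np.array([(u-c["cx"])/c["fx"],-(v-c["cy"])/c["fy"],-1.]);return c["xyz"],d
def onz(c,u,v,z):
    o,d=ray(c,u,v);return o+d*(z-o[2])/d[2]
def proj(c,p):
    x=rot(c["orientation"]).T@(np.asarray(p)-c["xyz"]);return c["cx"]+c["fx"]*x[0]/-x[2],c["cy"]-c["fy"]*x[1]/-x[2]
def tri(c1,p1,c2,p2):
    o,d=ray(c1,*p1);a,b=ray(c2,*p2);s=np.linalg.lstsq(np.c_[d,-b],a-o,rcond=None)[0]
    P,Q=o+d*s[0],a+b*s[1];return (P+Q)/2,np.linalg.norm(P-Q)
E
python3 - <<'E'
from h import *
t=bot.camera("top");s=bot.camera("side")
a=cv2.resize(t["img"][50:230,140:350],None,fx=3.0,fy=3.0,interpolation=2)[:, :, ::-1]
a=t["img"][140:290,140:350];a=cv2.resize(a,None,fx=3.6,fy=3.6,interpolation=2)
b=s["img"][140:310,170:310];b=cv2.resize(b,None,fx=3.5,fy=3.5,interpolation=2)
cv2.imwrite("pics/cropt.png",cv2.resize(t["img"][50:230,230:360],None,fx=3.3,fy=3.3,interpolation=2)[:,:,::-1])
cv2.imwrite("pics/crops.png",b[:,:,::-1])
# bat contour
for n,c,box in(("top",t,(130,205,235,295)),("side",s,(245,340,355,425))):
    x0,y0,x1,y1=box;hsv=cv2.cvtColor(c["img"],cv2.COLOR_RGB2HSV);m=((hsv[...,1]<60)&(hsv[...,2]>140)).astype(np.uint8);k=np.zeros_like(m);k[y0:y1,x0:x1]=m[y0:y1,x0:x1]
    cs=max(cv2.findContours(k,0,2)[0],key=cv2.contourArea);print(n,cv2.contourArea(cs),cv2.fitEllipse(cs))
    if n=="top":
        P=np.array([onz(c,*p[0],.02)[:2] for p in cs]);(x,y),r=cv2.minEnclosingCircle(P.astype(np.float32));print("bat",x,y,r)
    else:
        P=np.array([onz(c,*p[0],.02)[:2] for p in cs]);print("side-est",P.min(0),P.max(0))
E
```

```text
top 3736.5 ((182.84117126464844, 248.5191192626953), (68.15742492675781, 69.86214447021484), 45.41775894165039)
bat 0.43180516362190247 0.35950136184692383 0.09462408721446991
side 4503.0 ((300.88525390625, 382.16064453125), (68.7788314819336, 83.40876770019531), 86.42875671386719)
side-est [0.33993409 0.26752663] [0.52864293 0.4690275 ]
```

View pics/cropt.png

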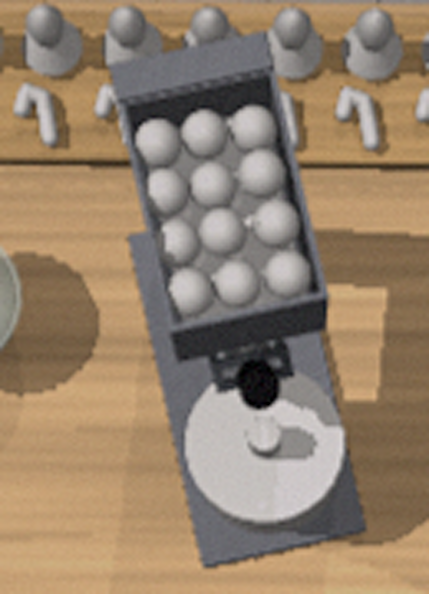

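View pics/crops.png

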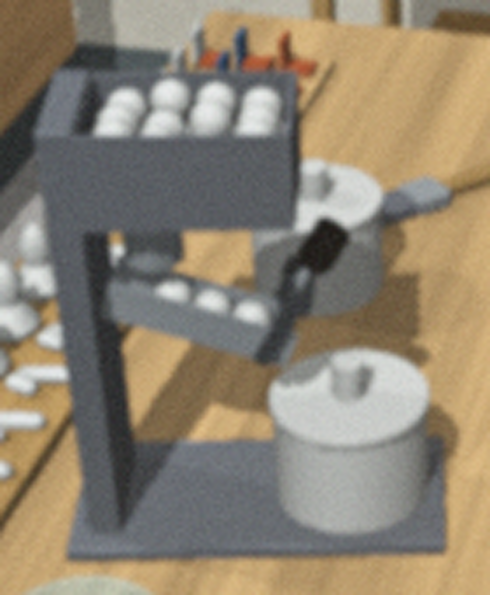

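The crops confirm it. The white-lidded jar on the grey plate lies under the chute, with its knob top at about (310,181) in the top view and (270,244) in the side view. The black gate knob is at (308,166) top and (262,211) side. Next I'll measure the poses.

```bash
python3 - <<'E'
from h import *
t=bot.camera("top");s=bot.camera("side")
L=lambda u,v:(230+u/3.3,50+v/3.3)
fl,fr,rl=[onz(t,*L(*p),.012)[:2] for p in((206,566),(365,528),(130,235))]
print("corners",fl,fr,rl,np.linalg.norm(fl-fr),np.linalg.norm(fl-rl))
ax=(rl-fl)/np.linalg.norm(rl-fl);ay=(fl-fr)/np.linalg.norm(fl-fr)
y1=np.arctan2(ax[1],ax[0]);y2=np.arctan2(-ay[0],ay[1]);print("yaw",y1,y2)
# side plate corners: front-left bottom (445,552)? rear-left (68,558) crop
S=lambda u,v:(170+u/3.5,140+v/3.5)
print("side front-left", onz(s,*S(445,543),.012)[:2],"rear-left",onz(s,*S(72,548),.012)[:2])
mid=(fr+rl)/2;print("disp origin",mid)
# lid disc in top
g=cv2.cvtColor(t["img"],cv2.COLOR_RGB2HSV);m=((g[...,1]<45)&(g[...,2]>120)).astype(np.uint8);k=np.zeros_like(m);k[162:215,278:342]=m[162:215,278:342]
cs=max(cv2.findContours(k,0,2)[0],key=cv2.contourArea)
P=np.array([onz(t,*p[0],.105)[:2] for p in cs],np.float32);(x,y),r=cv2.minEnclosingCircle(P);print("lid disc top",x,y,r, cv2.contourArea(cs))
print("lid knobtop",onz(t,*L(265,430),.137),onz(s,*S(350,362),.137),tri(t,L(265,430),s,S(350,362)))
# gate knob black mask
for n,c,b in(("top",t,(296,155,322,178)),("side",s,(250,198,275,222))):
    x0,y0,x1,y1=b;v=c["img"].max(2)[y0:y1,x0:x1];M=(v<35).astype(np.uint8);q=np.argwhere(M);print(n,len(q),q.mean(0)[::-1]+[x0,y0],q.min(0)[::-1]+[x0,y0],q.max(0)[::-1]+[x0,y0])
for yaw in(y1,y2,(y1+y2)/2):
    c,s_=np.cos(yaw),np.sin(yaw)
    T=lambda p:np.array([mid[0]+c*p[0]-s_*p[1],mid[1]+s_*p[0]+c*p[1],p[2]])
    k=T((-.058,0,.239));print(yaw,"gk",k,proj(t,k),proj(s,k),"jar nom",T((-.07,0,0)))
print(rot(bot.sense()["ee_rot"]))
E
```

```text
corners [0.50836553 0.06591099] [ 0.54146925 -0.0655995 ] [0.7884073  0.13381093] 0.13561292447356854 0.2881558490121919
yaw 0.2378730895991257 0.24659613415218176
side front-left [0.5103337  0.07233856] rear-left [0.78784658 0.1354343 ]
disp origin [0.66493828 0.03410571]
lid disc top 0.5967791676521301 0.015883266925811768 0.06601812690496445 1573.5
lid knobtop [0.597086   0.01697591 0.137     ] [0.59391925 0.02435763 0.137     ] (array([0.59716453, 0.0168855 , 0.13172813]), np.float64(0.002011478969269101))
top 141 [307.9787234  165.39716312] [301 155] [316 173]
side 40 [261.775 210.125] [257 204] [267 216]
222 gk [ 0.69364239 -0.01629343  0.239     ] (np.float64(324.9485329863547), np.float64(129.61409217389564)) (np.float64(236.09585676530696), np.float64(198.8149472708661)) jar nom [ 0.69958117 -0.02672084  0.        ]
0.24659613415218176 gk [0.60869284 0.01994765 0.239     ] (np.float64(308.6713531282578), np.float64(166.02163804216158)) (np.float64(263.40506886032745), np.float64(209.22231083163854)) jar nom [0.59705585 0.0170184  0.        ]
111.12329806707609 gk [0.68769757 0.08745377 0.239     ] (np.float64(279.4479035969199), np.float64(131.6180501240338)) (np.float64(225.4819455819708), np.float64(219.52537671113353)) jar nom [0.69240639 0.09849129 0.        ]
[[-9.17611280e-01  3.97478844e-01 -3.26214536e-04]
 [ 3.97478975e-01  9.17611071e-01 -6.22558110e-04]
 [ 5.18843919e-05 -7.00929764e-04 -9.99999753e-01]]
```

The poses agree in both views: the dispenser is at about (0.665, 0.034) with yaw 0.24, the lid at (0.597, 0.017), and the bat at (0.432, 0.360). Both grasps need a tool lean of about 30° and a row can't command tilt, so I'll test whether pressing on the reach limit tilts the tool. First I'll move to the dispenser's azimuth, high up.

```bash
python3 -m creep '-40.8 -23.8 -25 -37;-40.8 -23.8 -25 -37;-40.8 -23.8 -25 -37;-40.8 -23.8 -25 -37;-40.8 -23.8 -25 -37;-40.8 -23.8 -25 -37;-40.8 -23.8 -25 -37;-40.8 -23.8 -25 -37;-40.8 -23.8 -25 -37;-40.8 -23.8 -25 -37' 1; python3 -c "
from h import *
s=bot.sense();print(s['q'],rot(s['ee_rot']))"
```

```text
clock: 1.55
eef_pos: [0.4999, 0.1221, 0.5533]
ee_rot: [0.001, -0.116, 0.993, -0.0]
wrist_force: [-0.3, 0.8, 0.3]
grip_width: 0.0937
gripper_force: 0.0
[ 1.29374861e-01  1.01128181e-01  8.51899902e-01 -1.18539963e-04
  2.18695062e+00 -1.67397560e+00] [[-9.73095451e-01 -2.30396706e-01  1.61294473e-03]
 [-2.30396828e-01  9.73096752e-01  1.12290012e-04]
 [-1.59542252e-03 -2.62348450e-04 -9.99998693e-01]]
```

```bash
python3 -m creep '0 5.5 -6 0;0 5.5 -12 0;0 5.5 -18 0;0 5.5 -24 0;0 5.5 -30 0;0 5.5 -36 0;0 5.5 -42 0;0 5.5 -45 0;0 5.5 -45 0'; python3 -c "
from h import *
s=bot.sense();print(s['q'],rot(s['ee_rot']))"
```

```text
clock: 2.68
eef_pos: [0.3806, 0.1387, 0.7441]
ee_rot: [0.014, -0.118, 0.993, 0.003]
wrist_force: [0.4, 0.0, 0.6]
grip_width: 0.0943
gripper_force: 0.0
[ 0.20704795  0.1837329   0.27532419  0.00729617  2.65388021 -1.59407637] [[-0.97169577 -0.23465003  0.02732572]
 [-0.23448232  0.97207653  0.00923361]
 [-0.02872935  0.00256486 -0.99958394]]
```

```bash
cat > st.py <<'E'
from h import *
s=bot.sense();M=rot(s['ee_rot']);d=M[:,2]
print('t',round(s['clock'],2),'q',s['q'].round(3),'p',s['eef_pos'].round(4),'lean',round(np.degrees(np.arccos(-d[2])),2),'az',round(np.degrees(np.arctan2(d[1],d[0])),1));print(M.round(3),s['wrist_force'].round(1),s['grip_width'],s['gripper_force'])
E
python3 -m creep '0 0 3 0;0 0 3 0' >/dev/null; python3 st.py;  python3 -m creep '-10 0 10 0;-20 0 20 0;-30 0 25 0;-40 0 25 0;-50 0 25 0;-60 0 25 0;-70 0 25 0;-80 0 25 0;-90 0 25 0'>/dev/null; python3 st.py
```

```text
t 2.92 q [ 0.207  0.094  0.483  0.006  2.547 -1.595] p [0.3832 0.1393 0.7102] lean 1.06 az 22.5
[[-0.972 -0.235  0.017]
 [-0.235  0.972  0.007]
 [-0.018  0.003 -1.   ]] [-0.1  0.2  0.5] 0.09378923655941147 0.0
t 4.05 q [ 0.213  0.707  0.274  0.007  2.097 -1.591] p [0.7491 0.2217 0.4356] lean 3.69 az 17.7
[[-0.97  -0.235  0.061]
 [-0.234  0.972  0.02 ]
 [-0.064  0.005 -0.998]] [ 1.1 -0.   0.2] 0.09441392382114003 0.0
```

```bash
python3 -m creep '-99 0 0 0;-99 0 0 0'>/dev/null; python3 st.py;python3 -m creep '-99 0 -30 0;-99 0 -30 0'>/dev/null; python3 st.py
```

```text
t 4.3 q [ 0.209  0.76   0.274  0.01   1.999 -1.594] p [0.7877 0.2272 0.3956] lean 6.27 az 16.9
[[-0.966 -0.235  0.104]
 [-0.233  0.972  0.032]
 [-0.109  0.006 -0.994]] [-0.7  0.2  0.1] 0.09403187632481724 0.0
t 4.55 q [ 0.203  0.769  0.274  0.014  1.941 -1.598] p [0.8053 0.2274 0.3895] lean 9.05 az 16.6
[[-0.96  -0.235  0.151]
 [-0.231  0.972  0.045]
 [-0.157  0.008 -0.988]] [-0.3  0.3 -0.1] 0.09362220382234078 0.0
```

```bash
python3 -m creep '-99 0 -60 0'>/dev/null; python3 st.py|head -1;python3 -m creep '-99 0 -60 0'>/dev/null; python3 st.py|head -1;python3 -m creep '-99 0 -99 0'>/dev/null; python3 st.py|head -1
```

```text
t 4.67 q [ 0.2    0.755  0.274  0.018  1.913 -1.6  ] p [0.8093 0.2264 0.4024] lean 11.46 az 16.4
t 4.8 q [ 0.197  0.735  0.274  0.022  1.887 -1.601] p [0.811  0.225  0.4209] lean 14.12 az 16.2
t 4.92 q [ 0.193  0.703  0.274  0.026  1.881 -1.603] p [0.8044 0.2216 0.4479] lean 16.3 az 16.1
```

```bash
python3 -m creep '-99 0 -60 0'>/dev/null;python3 -m creep '-99 0 -60 0'>/dev/null;python3 -m creep '-99 0 -60 0'>/dev/null;python3 -m creep '-99 0 -60 0'>/dev/null; python3 st.py;python3 -m creep '-99 0 -60 0'>/dev/null; python3 st.py|head -1
```

```text
t 5.42 q [ 0.18   0.626  0.274  0.042  1.791 -1.608] p [0.8018 0.2142 0.5207] lean 25.94 az 15.8
[[-0.875 -0.238  0.421]
 [-0.207  0.971  0.119]
 [-0.437  0.017 -0.899]] [0.1 0.2 0. ] 0.09438154440983265 0.0
t 5.55 q [ 0.177  0.603  0.274  0.047  1.772 -1.609] p [0.7983 0.2118 0.5414] lean 28.33 az 15.7
```

```bash
python3 -m creep '-99 0 -60 0'>/dev/null;python3 -m creep '0 0 0 0;0 0 0 0'>/dev/null; python3 st.py
cat > to.py <<'E'
import sys
from h import *
# usage: to.py x y z [yaw deg for closing axis]: shift in cm bringing GRASP point to x y z
s=bot.sense();M=rot(s['ee_rot']);g=s['eef_pos']+.078*M[:,2]
print('grasp',g.round(4),'shift cm',(M.T@(np.array(list(map(float,sys.argv[1:4])))-g)*100).round(2))
y=M[:,1];print('closing az',np.degrees(np.arctan2(y[1],y[0])).round(2),'ydotz',y[2].round(3))
E
python3 to.py .46 -.017 .22; python3 to.py .46 -.017 .3
```

```text
t 5.92 q [ 0.173  0.582  0.274  0.051  1.755 -1.611] p [0.7939 0.2093 0.5611] lean 30.52 az 15.6
[[-0.839 -0.239  0.489]
 [-0.196  0.971  0.137]
 [-0.508  0.019 -0.861]] [ 0.5 -0.2 -1.2] 0.09387024311648111 0.0
grasp [0.8321 0.22   0.4939] shift cm [ 49.78 -14.63   2.16]
closing az 103.81 ydotz 0.019
grasp [0.8321 0.22   0.4939] shift cm [ 45.72 -14.49  -4.74]
closing az 103.81 ydotz 0.019
```

```bash
python3 to.py .52 .20 .45;python3 to.py .47 -.015 .33;python3 to.py .539 .0005 .232
```

```text
grasp [0.8321 0.22   0.4939] shift cm [ 28.8    5.43 -11.75]
closing az 103.81 ydotz 0.019
grasp [0.8321 0.22   0.4939] shift cm [ 43.31 -14.47  -6.8 ]
closing az 103.81 ydotz 0.019
grasp [0.8321 0.22   0.4939] shift cm [ 42.2  -14.8    5.22]
closing az 103.81 ydotz 0.019
```

```bash
python3 -m creep '28.8 5.4 -11.8 0;28.8 5.4 -11.8 0;28.8 5.4 -11.8 0;28.8 5.4 -11.8 0;28.8 5.4 -11.8 0;43.3 -14.5 -6.8 0;43.3 -14.5 -6.8 0;43.3 -14.5 -6.8 0;43.3 -14.5 -6.8 0;42.2 -14.8 5.2 0;42.2 -14.8 5.2 0;42.2 -14.8 5.2 0'; python3 -m creep '0 0 0 0'>/dev/null; python3 st.py; python3 to.py .597 .017 .130
python3 - <<'E'
from h import *
t=bot.camera("top");s=bot.camera("side")
a=cv2.resize(t["img"][40:240,220:380],(480,600),interpolation=2);b=cv2.resize(s["img"][140:340,170:277],(320,600),interpolation=2)
cv2.imwrite("pics/pre.png",np.hstack([a,b])[:,:,::-1])
E
```

```text
clock: 7.42
eef_pos: [0.4998, -0.0102, 0.2928]
ee_rot: [0.254, -0.113, 0.96, 0.043]
wrist_force: [0.1, 0.0, -0.3]
grip_width: 0.0941
gripper_force: 0.0
t 7.55 q [-0.268 -0.295  1.792  0.286  1.191 -2.121] p [ 0.501  -0.0102  0.3008] lean 30.59 az 15.6
[[-0.838 -0.239  0.49 ]
 [-0.197  0.971  0.137]
 [-0.509  0.018 -0.861]] [-0.3  0.1  0.5] 0.0937354809087975 0.0
grasp [5.393e-01 5.000e-04 2.336e-01] shift cm [ 0.11  0.03 11.98]
closing az 103.85 ydotz 0.018
```

View pics/pre.png

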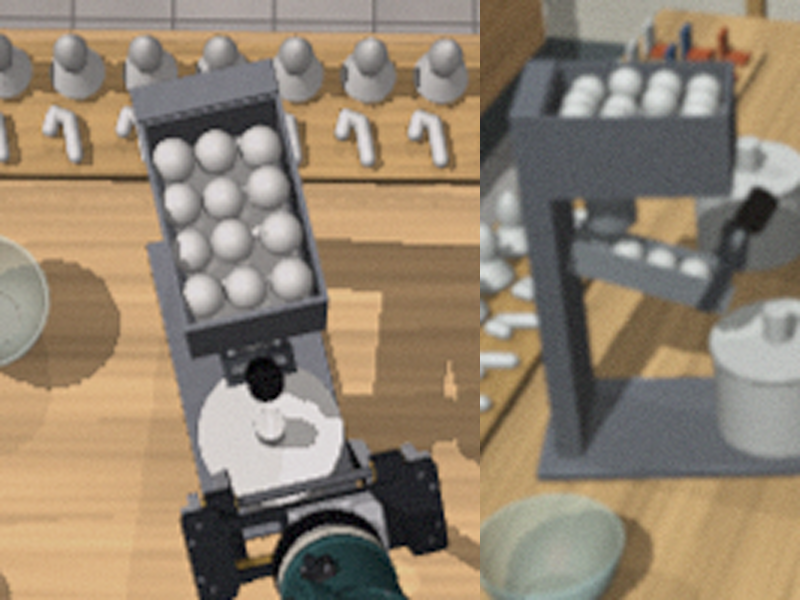

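The gripper leans 30° and is lined up in front of the lid's knob. The gate knob and lid knob show clear of it. I'll advance and close.

```bash
python3 -m creep '0.1 0 4 0;0.1 0 8 0;0.1 0 10.5 0;0.1 0 12 0;0.1 0 12 0'; python3 to.py .597 .017 .130; python3 -m creep '0 0 0 0;0 0 0 0;0 0 0 0;0 0 0 0;0 0 0 0' -1; python3 -m creep '0 0 0 0'
python3 to.py .597 .017 .130
python3 - <<'E'
from h import *
s=bot.camera("side")
cv2.imwrite("pics/grip.png",cv2.resize(s["img"][150:320,170:340],(600,600),interpolation=2)[:,:,::-1])
E
```

```text
clock: 8.28
eef_pos: [0.5587, 0.0062, 0.196]
ee_rot: [0.26, -0.114, 0.958, 0.041]
wrist_force: [0.2, 0.1, 0.4]
grip_width: 0.0941
gripper_force: 0.0
grasp [0.5968 0.0168 0.1289] shift cm [-0.07  0.01 -0.09]
closing az 103.85 ydotz 0.018
clock: 8.9
eef_pos: [0.5584, 0.0059, 0.1955]
ee_rot: [0.26, -0.114, 0.958, 0.041]
wrist_force: [0.6, 0.0, -0.2]
grip_width: 0.0477
gripper_force: 0.0
clock: 9.02
eef_pos: [0.5584, 0.006, 0.1953]
ee_rot: [0.26, -0.114, 0.958, 0.041]
wrist_force: [0.4, 0.2, 0.3]
grip_width: 0.037
gripper_force: 0.0
grasp [0.5965 0.0166 0.1281] shift cm [-0.14  0.03 -0.13]
closing az 103.81 ydotz 0.019
```

View pics/grip.png

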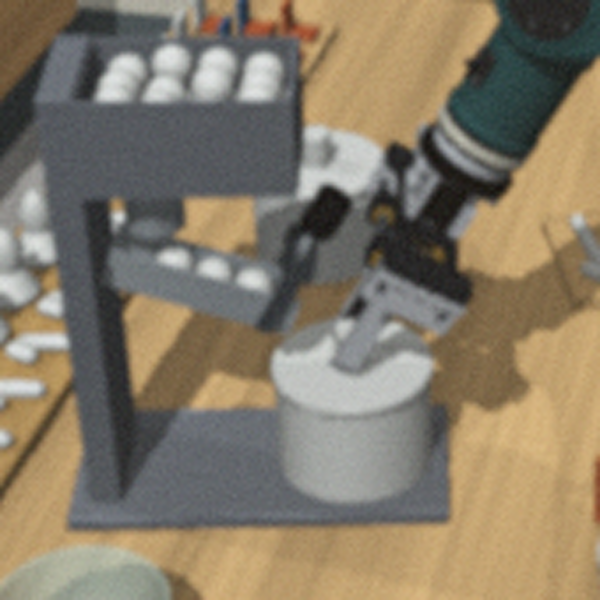

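The finger stands over the lid's knob with clear space to the chute and gate knob, and it is still closing. I'll finish the grip and lift slightly.

```bash
python3 -m creep '0 0 0 0;0 0 0 0;0 0 0 0;0 0 0 0'; python3 -m creep '-0.3 0 -0.5 0;-0.5 0 -1.0 0;-0.5 0 -1.5 0;-0.5 0 -1.5 0'; python3 to.py .47 -.01 .27;  python3 to.py .47 .12 .27; python3 to.py .432 .36 .15
```

```text
clock: 9.57
eef_pos: [0.5584, 0.0062, 0.1955]
ee_rot: [0.26, -0.114, 0.958, 0.041]
wrist_force: [-0.8, 2.0, 0.7]
grip_width: 0.0256
gripper_force: 29.9
clock: 10.07
eef_pos: [0.5553, 0.0047, 0.2113]
ee_rot: [0.26, -0.113, 0.958, 0.04]
wrist_force: [-0.5, -0.1, -2.9]
grip_width: 0.0256
gripper_force: 29.9
grasp [0.5935 0.0153 0.1442] shift cm [  4.46   0.71 -17.23]
closing az 103.8 ydotz 0.018
grasp [0.5935 0.0153 0.1442] shift cm [  1.91  13.34 -15.45]
closing az 103.8 ydotz 0.018
grasp [0.5935 0.0153 0.1442] shift cm [ 6.48 37.33 -3.7 ]
closing az 103.8 ydotz 0.018
```

```bash
python3 -m creep '0 0 -3 0;0.5 0 -7 0;2 0.5 -11.5 0;3 3.5 -14 0;4 8 -14 0;5 13 -13 0;5.5 18 -11 0;6 23 -9 0;6.5 28 -7 0;6.5 33 -5 0;6.5 36.5 -4 0;6.5 37.3 -3.7 0'; python3 -m creep '0 0 0 0;0 0 0 0'; python3 st.py; python3 to.py .432 .36 .062
python3 - <<'E'
from h import *
t=bot.camera("top");s=bot.camera("side")
a=cv2.resize(t["img"][170:310,110:270],(400,350),interpolation=2);b=cv2.resize(s["img"][280:420,200:360],(400,350),interpolation=2)
cv2.imwrite("pics/bat.png",np.hstack([a,b])[:,:,::-1])
E
```

```text
clock: 11.58
eef_pos: [0.3925, 0.351, 0.2153]
ee_rot: [0.259, -0.115, 0.958, 0.041]
wrist_force: [0.6, -0.9, -2.6]
grip_width: 0.0252
gripper_force: 29.9
clock: 11.82
eef_pos: [0.394, 0.3482, 0.2172]
ee_rot: [0.26, -0.113, 0.958, 0.04]
wrist_force: [-0.8, -0.6, -3.1]
grip_width: 0.0253
gripper_force: 29.9
t 11.82 q [ 0.723 -0.166  1.857 -0.27   0.98  -0.985] p [0.394  0.3482 0.2172] lean 30.54 az 15.6
[[-0.839 -0.237  0.49 ]
 [-0.195  0.971  0.136]
 [-0.508  0.019 -0.861]] [-0.8 -0.6 -3.1] 0.025280932236116566 29.92322713136673
grasp [0.4322 0.3589 0.15  ] shift cm [ 4.46 -0.05  7.59]
closing az 103.73 ydotz 0.019
```

View pics/bat.png

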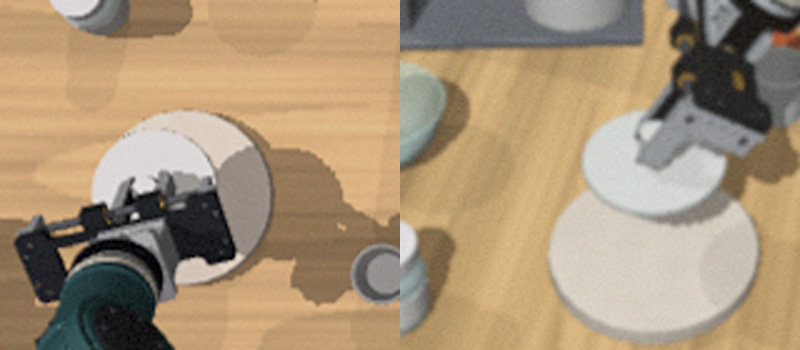

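The lid hangs level over the white bat. I'll lower it, using the force for the last millimetres.

```bash
python3 -m creep '1.5 0 2.5 0;3 0 5 0;4 0 6.8 0;4.5 0 7.6 0;4.5 0 7.6 0;4.5 0 7.6 0'; python3 to.py .432 .36 .059; python3 -m creep '0.1 0 0.17 0;0.1 0 0.17 0'; python3 to.py .432 .36 .059
```

```text
clock: 12.68
eef_pos: [0.3937, 0.3511, 0.1299]
ee_rot: [0.261, -0.113, 0.958, 0.041]
wrist_force: [-0.2, 0.2, -2.7]
grip_width: 0.0255
gripper_force: 29.9
grasp [0.432  0.3619 0.0628] shift cm [ 0.23 -0.19  0.3 ]
closing az 103.8 ydotz 0.02
clock: 12.92
eef_pos: [0.3931, 0.3509, 0.1268]
ee_rot: [0.26, -0.114, 0.958, 0.041]
wrist_force: [-0.7, -0.5, -3.6]
grip_width: 0.0256
gripper_force: 29.9
grasp [0.4313 0.3616 0.0597] shift cm [ 0.   -0.17  0.07]
closing az 103.82 ydotz 0.019
```

```bash
python3 -m creep '0.05 0 0.1 0;0.05 0 0.1 0'; python3 -m creep '0.05 0 0.08 0;0.05 0 0.08 0'
```

```text
clock: 13.18
eef_pos: [0.3935, 0.3512, 0.1264]
ee_rot: [0.261, -0.114, 0.958, 0.041]
wrist_force: [-1.5, -0.4, 2.0]
grip_width: 0.0253
gripper_force: 29.9
clock: 13.42
eef_pos: [0.3938, 0.3514, 0.1262]
ee_rot: [0.261, -0.114, 0.958, 0.041]
wrist_force: [-3.7, -1.9, 4.4]
grip_width: 0.0256
gripper_force: 29.9
```

Contact is made, so I'll release and back out along the tool axis.

```bash
python3 -m creep '0 0 0 0;0 0 0 0;0 0 0 0;0 0 0 0;0 0 -1 0;0 0 -4 0;0 0 -9 0;0 0 -14 0;0 0 -14 0' 1; python3 st.py; python3 - <<'E'
from h import *
t=bot.camera("top");s=bot.camera("side")
a=cv2.resize(t["img"][170:310,110:270],(400,350),interpolation=2);b=cv2.resize(s["img"][300:440,230:390],(400,350),interpolation=2)
cv2.imwrite("pics/laid.png",np.hstack([a,b])[:,:,::-1])
E
```

```text
clock: 14.55
eef_pos: [0.3245, 0.3327, 0.2504]
ee_rot: [0.264, -0.114, 0.957, 0.044]
wrist_force: [-0.1, -0.8, -0.4]
grip_width: 0.094
gripper_force: 0.0
t 14.55 q [ 0.82  -0.33   1.919 -0.301  1.095 -0.911] p [0.3245 0.3327 0.2504] lean 30.99 az 16.2
[[-0.835 -0.24   0.494]
 [-0.194  0.97   0.144]
 [-0.514  0.024 -0.857]] [-0.1 -0.8 -0.4] 0.0940080273589643 0.0
```

View pics/laid.png

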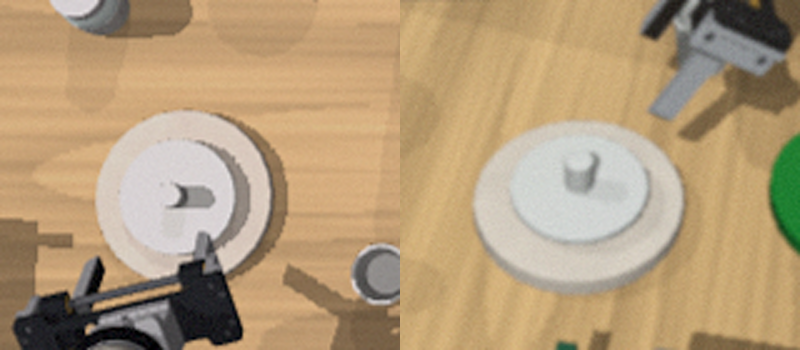

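The lid lies flat, knob up, near the bat's centre at (177,196) in the crop, against (184,197) for the bat. Next is the gate knob.

```bash
python3 - <<'E'
from h import *
t=bot.camera("top");s=bot.camera("side")
print(tri(t,(308.0,165.4),s,(261.8,210.1)))
E
python3 to.py .555 .008 .334
```

```text
(array([0.61161742, 0.02167006, 0.23675889]), np.float64(0.0019081144529471841))
grasp [0.3623 0.3416 0.1758] shift cm [-17.59 -36.72  -8.75]
closing az 103.79 ydotz 0.017
```

```bash
python3 -m creep '-5 -4 -8 0;-8 -9 -8.8 0;-17.6 -36.7 -8.8 0;-17.6 -36.7 -8.8 0;-17.6 -36.7 -8.8 0;-17.6 -36.7 -8.8 0;-17.6 -36.7 -8.8 0;-17.6 -36.7 -8.8 0;-17.6 -36.7 -8.8 0;-17.6 -36.7 -8.8 0'; python3 -m creep '0 0 0 0' ->/dev/null; python3 st.py;python3 to.py .6085 .021 .241
```

```text
clock: 16.0
eef_pos: [0.5164, -0.0007, 0.4023]
ee_rot: [0.259, -0.114, 0.958, 0.041]
wrist_force: [-0.0, 0.1, -0.2]
grip_width: 0.0941
gripper_force: 0.0
t 16.12 q [-0.234 -0.267  1.569  0.256  1.371 -2.034] p [ 5.163e-01 -5.000e-04  4.031e-01] lean 30.5 az 15.8
[[-0.839 -0.241  0.488]
 [-0.199  0.97   0.138]
 [-0.507  0.019 -0.862]] [-0.2 -0.  -0.3] 0.09409182175357968 0.0
grasp [0.5544 0.0103 0.3359] shift cm [ 0.06 -0.44 10.97]
closing az 103.96 ydotz 0.019
```

```bash
python3 -m creep '0 -0.4 4 0;0 -0.4 8 0;0 -0.4 10 0;0 -0.4 11 0;0 -0.4 11 0'; python3 to.py .6085 .021 .241; python3 -m creep '0 0 0 0;0 0 0 0;0 0 0 0;0 0 0 0;0 0 0 0;0 0 0 0;0 0 0 0;0 0 0 0;0 0 0 0' -1; python3 to.py .6085 .021 .241
```

```text
clock: 16.75
eef_pos: [0.5714, 0.0099, 0.3082]
ee_rot: [0.26, -0.114, 0.958, 0.041]
wrist_force: [-1.6, -0.4, 0.3]
grip_width: 0.0939
gripper_force: 0.0
grasp [0.6095 0.0206 0.241 ] shift cm [ 0.07  0.06 -0.04]
closing az 103.89 ydotz 0.019
clock: 17.88
eef_pos: [0.5711, 0.0111, 0.3084]
ee_rot: [0.26, -0.114, 0.958, 0.043]
wrist_force: [-1.6, 6.6, 1.0]
grip_width: 0.0276
gripper_force: 30.0
grasp [0.6092 0.0221 0.2412] shift cm [ 0.09 -0.09 -0.03]
closing az 103.95 ydotz 0.023
```

The knob is gripped at 27.6 mm. I'll pull along the gate axis to the stop.

```bash
python3 -m creep '0 0.1 -0.8 0;0 0.1 -1.8 0;0 0.1 -2.8 0;0 0.15 -3.8 0;0 0.2 -4.6 0;0 0.2 -5.2 0;0 0.2 -5.5 0;0 0.2 -5.5 0'; python3 to.py .6092 .0221 .2412
```

```text
clock: 18.88
eef_pos: [0.545, 0.005, 0.3544]
ee_rot: [0.26, -0.114, 0.958, 0.042]
wrist_force: [7.2, 6.4, -6.7]
grip_width: 0.0275
gripper_force: 30.0
grasp [0.5831 0.0159 0.2873] shift cm [ 0.03 -0.13  5.33]
closing az 103.89 ydotz 0.022
```

```bash
python3 -m creep '0 0.1 -0.2 0;0 0.1 -0.3 0;0 0.1 -0.3 0;0 0.1 -0.3 0'; python3 to.py .6092 .0221 .2412; python3 -m creep '0 0 0 0;0 0 0 0;0 0 0 0;0 0 0 0;0 0 0 0;0 0 0 0'
python3 - <<'E'
from h import *
t=bot.camera("top");s=bot.camera("side")
a=cv2.resize(t["img"][130:230,260:360],(400,400),interpolation=2);b=cv2.resize(s["img"][180:290,180:290],(400,400),interpolation=2)
cv2.imwrite("pics/balls.png",np.hstack([a,b])[:,:,::-1])
E
```

```text
clock: 19.38
eef_pos: [0.544, 0.0049, 0.3559]
ee_rot: [0.26, -0.113, 0.958, 0.042]
wrist_force: [13.6, 4.8, -9.7]
grip_width: 0.0277
gripper_force: 30.0
grasp [0.5822 0.0158 0.2888] shift cm [ 0.03 -0.13  5.51]
closing az 103.82 ydotz 0.021
clock: 20.12
eef_pos: [0.5441, 0.0049, 0.356]
ee_rot: [0.26, -0.113, 0.958, 0.042]
wrist_force: [12.3, 5.6, -9.8]
grip_width: 0.0278
gripper_force: 30.0
```

View pics/balls.png

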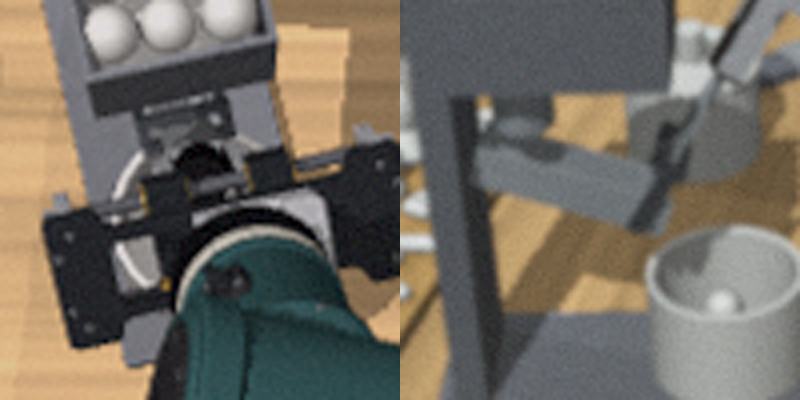

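The gate is at its stop (55 mm, force rising), the chute is empty, and a ball shows in the jar at crop (723,303). I'll hold briefly, then ease the knob home.

```bash
python3 -m creep '0 0 0 0;0 0 0 0;0 0 0 0;0 0 0 0;0 0 0 0;0 0 0 0;0 0 0 0;0 0 0 0'>/dev/null; python3 -m creep '0 0 0.5 0;0 0 1 0;0 0 1.6 0;0 -0.1 2.2 0;0 -0.1 2.8 0;0 -0.1 3.4 0;0 -0.1 4 0;0 -0.2 4.5 0;0 -0.2 5 0;0 -0.2 5.4 0;0 -0.2 5.6 0;0 -0.2 5.6 0'; python3 to.py .6092 .0221 .2412
```

```text
clock: 22.72
eef_pos: [0.5707, 0.0112, 0.3089]
ee_rot: [0.26, -0.114, 0.958, 0.042]
wrist_force: [4.5, 5.4, -3.6]
grip_width: 0.0278
gripper_force: 30.0
grasp [0.6088 0.0221 0.2417] shift cm [-0.01 -0.01  0.06]
closing az 103.89 ydotz 0.022
```

```bash
python3 -m creep '0 -0.1 0.15 0;0 -0.1 0.25 0;0 -0.1 0.25 0'; python3 to.py .6092 .0221 .2412
```

```text
clock: 23.1
eef_pos: [0.5712, 0.0111, 0.3083]
ee_rot: [0.259, -0.114, 0.958, 0.043]
wrist_force: [-4.1, 6.5, 2.3]
grip_width: 0.0276
gripper_force: 30.0
grasp [0.6092 0.0221 0.2411] shift cm [-0.01 -0.   -0.01]
closing az 103.96 ydotz 0.022
```

The gate is home: the force has reversed and it is back at the start position. I'll open and retreat.

```bash
python3 -m creep '0 0 0 0;0 0 0 0;0 0 0 0;0 0 0 0;0 0 0 0;0 0 -1 0;0 0 -4 0;0 0 -9 0;0 0 -14 0;0 0 -19 0;0 0 -19 0;0 0 -19 0' 1;python3 -m creep '14 0 -5 0;14 0 -5 0;14 0 -5 0;14 0 -5 0'
python3 - <<'E'
from h import *
t=bot.camera("top");s=bot.camera("side")
a=cv2.resize(t["img"][140:290,140:350],(520,371),interpolation=2);a=cv2.copyMakeBorder(a,0,29,0,0,0);b=cv2.resize(s["img"][180:300,190:280],(280,400),interpolation=2)
cv2.imwrite("pics/end.png",np.hstack([a,b])[:,:,::-1])
E
```

```text
clock: 24.6
eef_pos: [0.4788, -0.0169, 0.4712]
ee_rot: [0.26, -0.113, 0.958, 0.04]
wrist_force: [-0.2, -0.6, -0.5]
grip_width: 0.0939
gripper_force: 0.0
clock: 25.1
eef_pos: [0.3366, -0.0516, 0.4419]
ee_rot: [0.259, -0.112, 0.958, 0.041]
wrist_force: [0.3, -0.9, 0.2]
grip_width: 0.0938
gripper_force: 0.0
```

View pics/end.png

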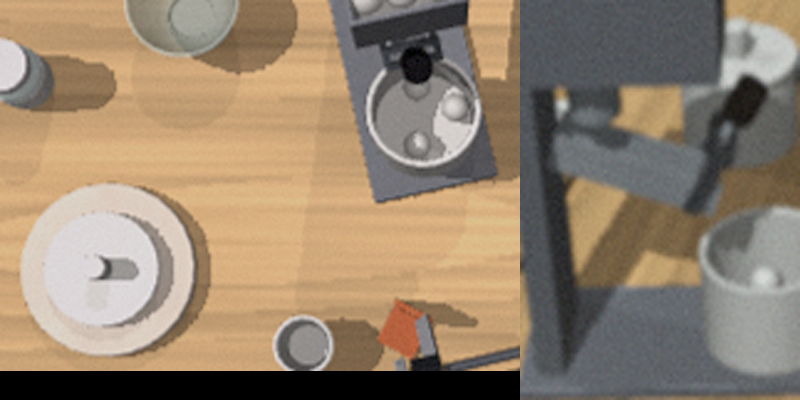

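The end view shows three balls in the jar, at (455,107), (417,143) and just below the gate knob at (417,88). The gate is home, the lid is on the bat and the arm is clear of everything.

```bash
python3 -c "
from station import bot
print(bot.job_done())"
```

```text
the job is handed in; nothing more can be done
None
```

I handed the job in at about 25 s of the 51 s limit, with no verdict returned: the last pictures show the lid knob up on the bat, all three balls in the jar, the gate home and the arm clear.

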